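# Fit the drive gear and index the rotary table

## Robot

A 6-joint arm with a two-finger parallel gripper is mounted at the origin on a cart in front of the work surface, level with it; the furniture and walls round the work are solid. World frame = base frame: x ahead of the robot, y to its left, z up, the work surface at z = 0. Lengths are in m, angles in degrees, forces in N, time in s.
With the tool pointing down it reaches from about 0.25 to 0.725 m from the base axis. Payload 9.7 kg.
Tool frame: the origin (TCP) lies midway between the tips of the shut fingers; the grasp point (between the pads) lies 19 mm behind it (bot.pinch_z is the distance from the TCP to the grasp point, in m); z points along the fingers, y is the line along which they close (so a half turn about z gives the same grasp; the last joint's range is limited). The gripper opens to 85 mm and grips with 20 to 120 N. Pads are 22 mm wide; open, the fingers measure 114 mm over their backs; the gripper's body (76 mm by 85 mm) begins 54 mm behind the grasp point. The pads swing forward as they close: fully open they stand 13 mm farther back than shut.
Start: joints at [63.598, 4.979, 10.078, 95.1, 0, 90], TCP at [0.245, 0.493, 0.197] pointing down, gripper open.
Joint ranges: [-179.16, 179.16], [-48.56, 103.87], [-65.8, 70.77], [-126.05, 130.52], [-82.76, 87.17], [-180, 180]. Speed limits (degrees/s): [127.2, 127.2, 147.25, 180, 180, 180].

## Interface

Orientations are given as [roll, pitch, yaw] about the fixed x, y, z axes, in that order (R = Rz(yaw) Ry(pitch) Rx(roll)).
In Python, from workcell import sensors, camera, camera_params, ticket, bot gives the robot as it stands.
- The arm moves only by the shell command python3 -m jog 'ROWS' [FORCE]. ROWS is JSON, a list that holds one entry, the list of rows, each a list of 5 numbers: the shift along the world's x, y, z in units of 50 mm (1.0 is 50 mm), then the turn about the world's z in units of 5 degrees (1.0 is 5 degrees), then the opening, from 0 (shut) to 1 (fully open). In form: [[[tx, ty, tz, yaw, grip], ...]]. A call has 1 to 8 rows; each row shifts and turns the commanded pose from where the row before left it; what a row does not reach is not made up. A row lasts 1/10 s, in which the tool goes at most 50 mm and 8.59 degrees, less where a joint would pass 70% of its speed; a pose out of reach is approached as far as the arm can. A call is refused whole if a number of a shift passes 1 or a number of a turn 1, either way. A call with a gripper value outside its range is refused whole. The fingers move at their own pace and stop on an object; FORCE is the grip in N (left out, the last holds). Time passes only in rows, so rows that do not move let the fingers close. It gives the time, the measured TCP pose, the force, the opening and the grip force at its end, in the units of the state.
- sensors.get_obs(): the state, without advancing time (a new reading comes with each control period).
- camera(name): name is "scene" or "top" or "wrist"; returns the picture (480x640x3 uint8, blue, green, red); there is no depth.
- camera_params(name): a dict with "fx", "fy", "cx", "cy" (pixels), "T" (4x4, takes a point from camera to world coordinates); the wrist camera has in their place "tool_from_camera" (4x4, takes a point from camera to tool coordinates, whose origin is the TCP and whose axes are the flange's). Camera axes: x right, y down, z forward; pixel columns grow to the right and rows downward; lengths in m; the calibration is good to about 2 mm. The wrist camera is an equidistant fisheye: a pixel r from the principal point sees the ray r / f radians off the axis. A picture is of the moment at which its call begins: read the wrist's pose just before it. camera_params takes no time and is no camera call.
- ticket.job_done(): hands the job in; it is judged then, once.
The state is a dict: "time": time; "q": joint angles; "qd": joint speeds; "joint_efforts": joint torques, N m; "ee_pos": TCP position; "tcp_rot": TCP orientation; "wrist_force": force on the tool from outside, world axes, zero at the start; "torque": the same for the moment, N m; "opening": finger opening in m; "grasp_force": force on a finger pad.
Only numpy, scipy, OpenCV 4.12 (cv2) and the standard library are available. Lean on these libraries where they do the work, as an engineer would, in place of code of your own. Each camera call takes 0.05 s, during which the arm holds its last target. There are 200 camera calls.

## Task

Fit the black gear with the orange hub onto the bare axle of the rotary table: turn it until its teeth mesh with those of the turntable, and push it fully home. Then use this gear to turn the turntable until its red pointer faces the yellow index mark, and let go. Do not touch the turntable itself with the gripper or arm, and leave the gear with the blue hub and the other things where they are.

Things in the scene. Friction and masses are not known exactly. Their poses are not given: they have to be found in the camera images.
- gear_mid (a point): Loose drive gear, black with orange hub, 0.08-0.17 kg, lying flat. Point on its axis, 24 mm above its underside (half-way up). 10 teeth, pitch radius 30 mm, 70 mm over the tips; toothed disc 14 mm thick at the bottom; 15 mm bore right through. z up along the axis; a tooth is centred on +x and every 36 degrees from it, gaps half-way between. A carton and a tape measure stand about 16 mm off its teeth.
- gear_hub (a point): Centre of the drive gear's orange hexagonal hub, by which to grip it: 32 mm over the flats, from 14 to 48 mm above the gear's underside; this point is 31 mm above the underside. Axes as gear_mid; flats face +x and every 60 degrees from it. The carton stands off its +x side, the tape measure at about 130 degrees from +x, so the flats facing 60 and 240 degrees are the clear pair.
- axle_seat (a point): Point on the axis of the rotary table's bare upright steel axle, on the shoulder where the gear's underside rests when home (gear_mid then 24 mm above it). Fixed. z up; +y points from the axle to the turntable's centre, 102 mm away. The turntable's teeth reach from 0 to 14 mm above this level: an unmeshed gear stays about 14 mm too high. Base plate 170x270 mm, its top 10 mm below this point.
- axle_tip (a point): Tip of the axle, 30 mm above axle_seat. The axle is 12 mm thick (bore 15 mm); its top 9 mm are a cone that leads the gear on.
- turntable (a joint): Turntable angle, rad, growing anticlockwise seen from above; 0 when the red pointer faces the yellow mark; starts at 0.30 to 0.55. Light friction (0.06 N m); it stays where it is left. Driven by the meshed gear it turns the other way, by 10/24 of the gear's angle, so the gear must go anticlockwise to bring it back to 0. Play between the teeth about 4 mm.
- table_ring (a point): The turntable: aluminium disc, 24 teeth, pitch radius 72 mm, 154 mm over the tips, 14 mm thick, with a low steel flange on it (top 36 mm above the origin) and a red radial pointer stripe. Origin on its axis, level with axle_seat; z up; turns with it. Pointer along its +y; teeth centred on +x and every 15 degrees from it. At joint 0 its axes are parallel to axle_seat's and a tooth points at the axle.
- index_mark (a point): Tip of the yellow index mark on the base, beyond the turntable as seen from the axle (on the +y side of its centre, 85 mm from it); the red pointer must face it.
- big_gear_mid (a point): Another loose gear, black with a blue hub, 14 teeth, 94 mm over the tips, 48 mm high: too large for this axle, to be left alone. Point on its axis, half-way up.
- nail_box: Loose small cardboard carton, 53x75x46 mm (x, y, z), close to the drive gear. Origin: centre of its underside.
- tape_measure: Loose yellow tape measure, 36x78x64 mm (x, y, z), close to the drive gear. Origin: centre of its underside.
- glue_bottle: Loose upright white glue bottle with an orange cap, 62 mm in diameter, 167 mm tall, standing between the gears and the rotary table. Origin: centre of its underside.
- paint_tin: Loose upright paint tin, 77 mm in diameter and 77 mm tall, standing beyond the axle. Origin: centre of its underside.
There are look-alikes about, which are no part of the job. Leave any turquoise look-alike of the part that bears gear_mid alone.

How it is judged:
By the outcome, as a careful person would: the job done as asked, in the order asked, and still so for the second after the job is handed in, with the robot touching nothing.
It also fails if it takes over 46 s, if anything falls off the work surface, if the arm or the gripper's body presses on something with over 40 N, if the wrist force passes 120 N, or if a joint passes its speed limit or range.

## Working session

There is one attempt and no reset: what is moved stays moved. The work goes in short steps, Python scripts to look and compute and a shell command to move; the robot and the scene stay as the last step left them, time stands still between calls to the robot, and variables do not carry over. Pictures are saved under pics/ and viewed, at most 10 in all, crops included, and the job is handed in when it is done.

```bash
mkdir -p pics; python3 - <<'E'
from workcell import sensors,camera,camera_params
import cv2,numpy as np
o=sensors.get_obs();print(o)
for n in("scene","top"):
    cv2.imwrite(f"pics/{n}0.png",camera(n));p=camera_params(n);print(n,p)
E
```

```text
{'time': 0.0, 'q': array([ 6.35978353e+01,  5.00974927e+00,  1.00340526e+01,  9.50989951e+01,
       -1.96592325e-04,  8.99980577e+01]), 'qd': array([-0.05179323,  0.01498657,  0.01385812, -0.03465386, -0.00137789,
        0.08224198]), 'joint_efforts': array([-4.06424515e-03, -5.20389283e+01,  4.64804113e+01,  1.65614864e-02,
       -6.01452234e-05,  4.51988569e-06]), 'ee_pos': array([0.24444721, 0.49238654, 0.19649246]), 'tcp_rot': array([-1.79925308e+02,  1.94060094e-04,  1.53599778e+02]), 'wrist_force': array([ 0.12130005, -0.2311527 ,  0.25791052]), 'torque': array([-0.02421759,  0.06011812, -0.00892958]), 'grasp_force': 0.0, 'opening': 0.08531101186756558}
scene {'fx': 477.01479751384875, 'fy': 477.01479751384875, 'cx': 319.5223697765925, 'cy': 231.93072951089925, 'T': array([[ 0.1120451 ,  0.86660806, -0.48624722,  1.11747251],
       [ 0.99364003, -0.09219413,  0.0646509 , -0.03207244],
       [ 0.01119785, -0.49039852, -0.87142636,  1.04552176],
       [ 0.        ,  0.        ,  0.        ,  1.        ]])}
top {'fx': 544.5769010693566, 'fy': 544.5769010693566, 'cx': 313.8783629939559, 'cy': 227.03762186471536, 'T': array([[-0.01806012, -0.98414862,  0.17642372,  0.33235972],
       [-0.99886041,  0.025556  ,  0.0403084 , -0.00382535],
       [-0.04417814, -0.1754947 , -0.98348864,  1.21773577],
       [ 0.        ,  0.        ,  0.        ,  1.        ]])}
```

View pics/top0.png

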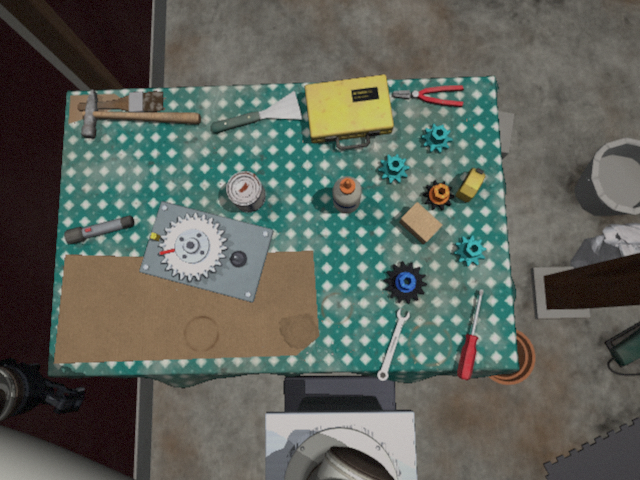

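View pics/scene0.png

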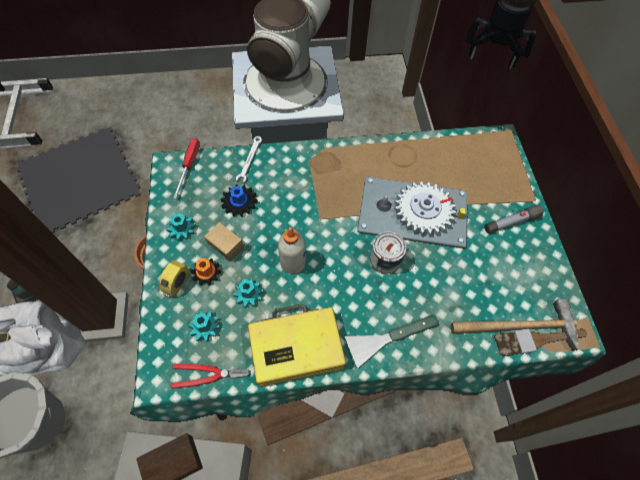

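The top view shows the orange-hub gear at about (438,194), the axle at (238,258), the turntable centre near (193,246), the red pointer at (165,252), the yellow mark at (153,237) and the bottle at (347,193). I'll enlarge the gear and the rotary table.

```bash
python3 - <<'E'
import cv2,numpy as np
t=cv2.imread("pics/top0.png");s=cv2.imread("pics/scene0.png")
c=lambda i,x,y,w,h,k:cv2.resize(i[y:y+h,x:x+w],None,fx=k,fy=k,interpolation=cv2.INTER_CUBIC)
a=c(t,140,195,133,100,6)
b=np.hstack([c(t,395,160,100,100,4),c(s,155,225,100,100,4)])
cv2.imwrite("pics/c1.png",a);cv2.imwrite("pics/c2.png",b)
E
```

```text
(no output)
```

View pics/c1.png

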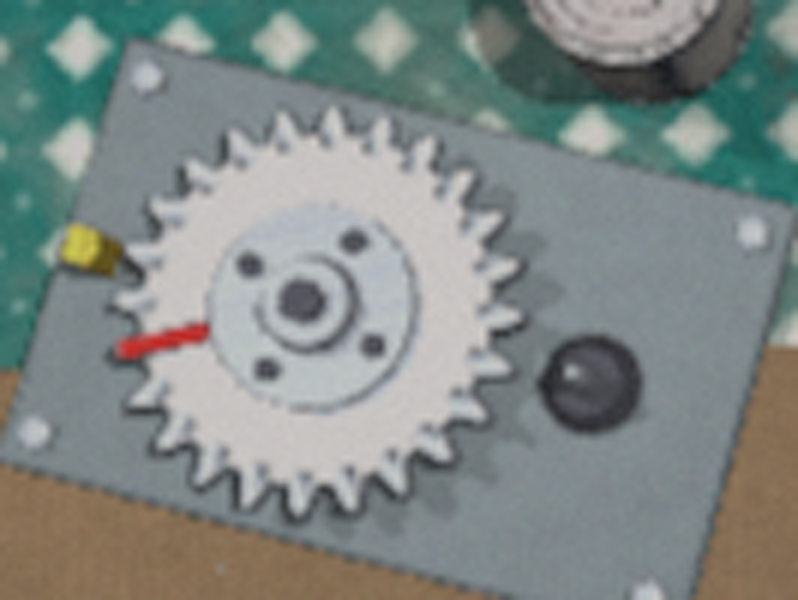

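View pics/c2.png

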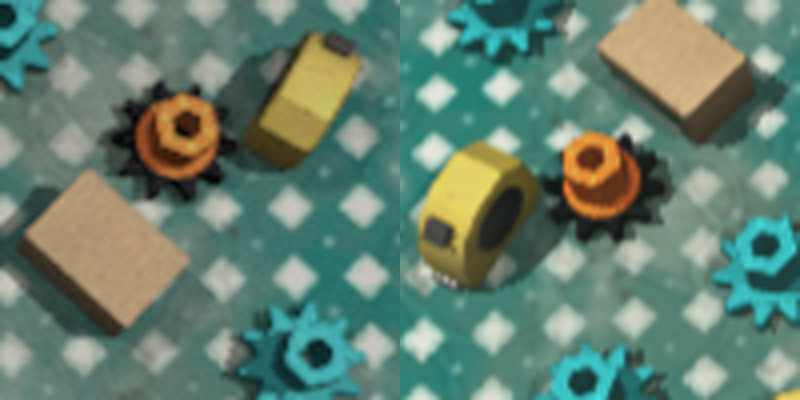

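The crops show, in full top-image pixels, the axle tip around (236,256), the turntable bore (190.5,245), the pointer end (160.5,253.5) and the mark tip (160,238). The orange hub's top is at (441.7,191) in the top view and (203,264.5) in the scene view. I'll convert these to world coordinates.

```bash
cat > h.py <<'E'
import numpy as np,cv2
from workcell import sensors,camera,camera_params
from scipy.spatial.transform import Rotation as R
def ray(n,u,v,obs=None):
    p=camera_params(n)
    if n!="wrist":
        T=p["T"];d=np.array([(u-p["cx"])/p["fx"],(v-p["cy"])/p["fy"],1])
    else:
        o=obs or sensors.get_obs();W=np.eye(4);W[:3,:3]=R.from_euler("xyz",o["tcp_rot"],degrees=True).as_matrix();W[:3,3]=o["ee_pos"]
        T=W@p["tool_from_camera"];x,y=u-p["cx"],v-p["cy"];r=np.hypot(x,y);t=r/p["fx"]
        d=np.array([np.sin(t)*x/max(r,1e-9),np.sin(t)*y/max(r,1e-9),np.cos(t)])
    return T[:3,3],T[:3,:3]@d
def atz(n,u,v,z,obs=None):
    c,d=ray(n,u,v,obs);return c+d*(z-c[2])/d[2]
def tri(a,b):
    A=[];B=[]
    for c,d in(a,b):
        d=d/np.linalg.norm(d);P=np.eye(3)-np.outer(d,d);A.append(P);B.append(P@c)
    x=np.linalg.lstsq(np.vstack(A),np.hstack(B),rcond=None)[0];return x,[np.linalg.norm(A[i]@x-B[i]) for i in(0,1)]
E
python3 - <<'E'
from h import *
np.set_printoptions(precision=4,suppress=True)
c=lambda x,y:(140+x/6,195+y/6)
print("hub",tri(ray("top",441.7,191),ray("scene",203,264.5)),atz("top",441.7,191,.048))
z=.02
for n,p,h in(("tip",(575,368),z+.03),("base",(590,384),z),("ttbore",(302,302),z+.036),("ptr_out",(118,352),z+.014),("ptr_in",(208,328),z+.014),("mark",(122,262),z),
 ("s1",(146,76),z-.01),("s2",(752,232),z-.01),("s3",(648,594),z-.01),("s4",(34,432),z-.01)):
    print(n,atz("top",*c(*p),h)[:2])
print({k:v for k,v in camera_params("wrist").items()})
for n,x,y,h in(("bottle",347,183,.16),("tin",245,188,.077)):print(n,atz("top",x,y,h)[:2])
E
```

```text
hub (array([ 0.6159, -0.2367,  0.0439]), [np.float64(0.0011422880173246482), np.float64(0.0011422880173248744)]) [ 0.615 -0.237  0.048]
tip [0.4816 0.2149]
base [0.4793 0.2149]
ttbore [0.5073 0.3138]
ptr_out [0.4936 0.3882]
ptr_in [0.5017 0.3548]
mark [0.5296 0.3924]
s1 [0.6031 0.3887]
s2 [0.5367 0.1557]
s3 [0.4019 0.1946]
s4 [0.4673 0.4272]
{'fx': 371.64829954431775, 'fy': 371.64829954431775, 'cx': 321.13003055462906, 'cy': 237.64948390109404, 'tool_from_camera': array([[ 0.0007, -0.9547, -0.2976,  0.0765],
       [ 1.    ,  0.0011, -0.0013, -0.001 ],
       [ 0.0015, -0.2976,  0.9547, -0.177 ],
       [ 0.    ,  0.    ,  0.    ,  1.    ]])}
bottle [ 0.6098 -0.0283]
tin [0.6269 0.1909]
```

The geometry agrees: axle to table centre is 102 mm, the plate heading is about 74.5°, and the pointer is about 25° off. Next is a close look at the axle with the wrist camera.

```bash
python3 -m jog '[[[0.65,-0.6,0.1,0,1],[0.65,-0.6,0.1,0,1],[0.65,-0.6,0.1,0,1],[0.65,-0.6,0.1,0,1],[0.65,-0.6,0.1,0,1],[0.65,-0.6,0.1,0,1],[0.65,-0.6,0.1,0,1],[0,0,0,0,1]]]'
cat > look.py <<'E'
import sys,json
from h import *
o=sensors.get_obs();im=camera("wrist");n=sys.argv[1]
cv2.imwrite(f"pics/{n}.png",im);json.dump({k:list(map(float,o[k])) for k in("ee_pos","tcp_rot")},open(f"pics/{n}.json","w"))
def px(z,x,y):
    from scipy.optimize import least_squares
    return least_squares(lambda p:(atz("wrist",p[0],p[1],z,o)-[x,y,z])[:2],[320,240]).x
print(o["time"],o["ee_pos"],o["tcp_rot"],px(float(sys.argv[4]),float(sys.argv[2]),float(sys.argv[3])))
E
python3 look.py w1 0.48 0.215 0.03
```

```text
time: 0.9
ee_pos: [0.4751, 0.2793, 0.2319]
tcp_rot: [-180.0, 0.0, 153.3]
wrist_force: [-0.6, -0.2, -0.4]
opening: 0.0855
grasp_force: 0.0
0.9 [0.47505283 0.27932607 0.23193366] [-1.79961458e+02  4.34346087e-02  1.53323775e+02] [270.90086644 229.94672531]
```

View pics/w1.png

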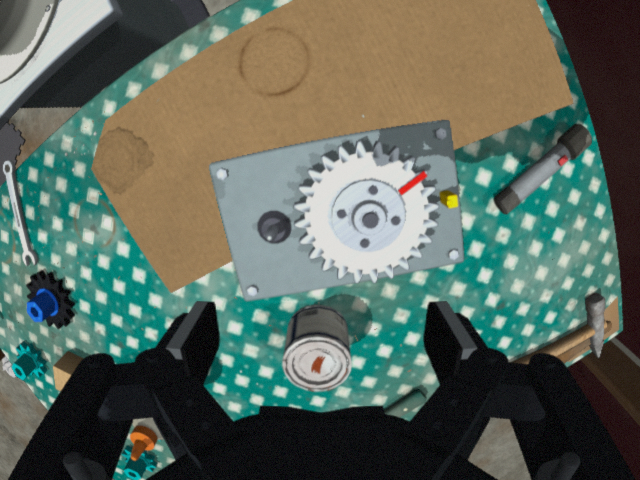

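The wrist view shows the rotary table clearly, with the axle at about (274,226), the turntable bore at (371,219), the pointer end at (426,176) and the mark at (449,201). I'll enlarge it.

```bash
python3 - <<'E'
import cv2
i=cv2.imread("pics/w1.png");cv2.imwrite("pics/c3.png",cv2.resize(i[112:302,205:470],None,fx=3,fy=3,interpolation=cv2.INTER_CUBIC))
E
```

```text
(no output)
```

View pics/c3.png

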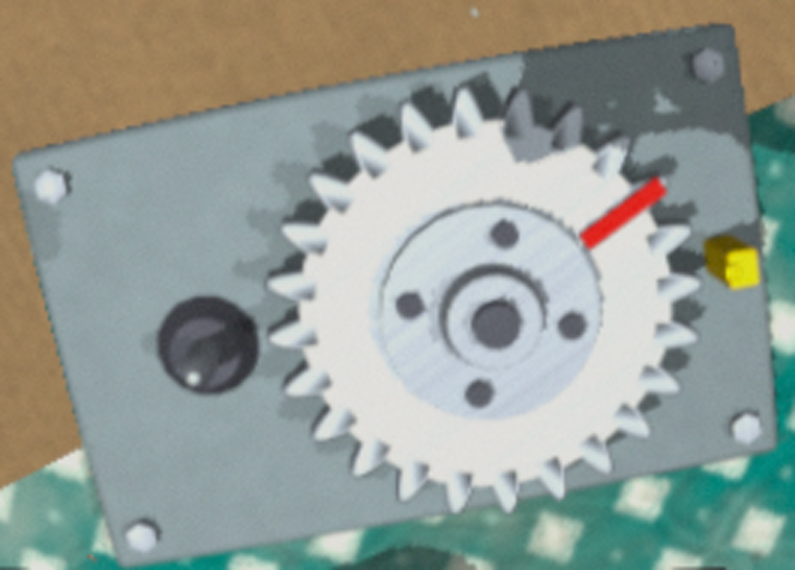

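The crop shows, in its own pixels, the axle tip highlight at (193,378), the shoulder centre at (207,345), the pointer from (587,243) to (660,185), the mark tip near (710,245) and tooth tips all round. I'll fit the turntable circle and tooth phase to these.

```bash
python3 - <<'E'
from h import *
import json
from scipy.optimize import least_squares
np.set_printoptions(precision=4,suppress=True)
o=json.load(open("pics/w1.json"))
c=lambda x,y:(205+x/3,112+y/3)
t=lambda x,y:(140+x/6,195+y/6)
print("tip tri",tri(ray("wrist",*c(193,378),o),ray("top",*t(575,368))))
print("shoulder tri",tri(ray("wrist",*c(207,345),o),ray("top",*t(590,384))))
print("bore tri",tri(ray("wrist",*c(497,324),o),ray("top",*t(302,302))))
print("screws",[tri(ray("wrist",*c(*a),o),ray("top",*t(*b)))[0] for a,b in(((50,185),(648,594)),((142,536),(752,232)),((708,65),(34,432)),((747,428),(146,76)))])
tips=[(286,226),(269,282),(270,342),(288,392),(316,438),(356,474),(404,500),(457,511),(510,509),(559,497),(608,471),(646,434),(690,388),(697,340),(699,285),(689,230),(468,88),(408,105),(354,135),(311,178)]
tt=lambda x,y:t(x,y)
top_tips=[(282,113),(334,107),(386,120),(435,138),(473,172),(507,213),(522,266),(523,318),(511,372),(483,417),(449,458),(405,490),(355,513),(303,522),(250,514),(202,500),(160,455),(127,405)]
for s in(.015,.018,.021):
  for nm,L in(("wrist",[atz("wrist",*c(*p),s+.013,o)[:2] for p in tips]),("top",[atz("top",*t(*p),s+.013)[:2] for p in top_tips])):
    P=np.array(L)
    f=least_squares(lambda q:np.hypot(*(P-q[:2]).T)-q[2],[.507,.314,.077],loss="soft_l1",f_scale=.001);C=f.x[:2]
    a=np.degrees(np.arctan2(*(P-C).T[::-1]));ph=np.degrees(np.angle(np.mean(np.exp(1j*np.radians(a*24)))))/24
    r=(a-ph+7.5)%15-7.5
    print(s,nm,f.x,"phase mod15",ph%15,"sd",r.std())
    for nn,pp in (("ptr",((587,243),(660,185))if nm=="wrist" else((208,328),(118,352))),):
      q=[(atz("wrist",*c(*k),s+.014,o)if nm=="wrist" else atz("top",*t(*k),s+.014))[:2] for k in pp]
      print("  ptr heading",[np.degrees(np.arctan2(*(k-C)[::-1]))for k in q])
E
```

```text
tip tri (array([0.482 , 0.2148, 0.0512]), [np.float64(0.0005935660341991197), np.float64(0.000593566034199197)])
shoulder tri (array([0.4806, 0.2159, 0.0155]), [np.float64(0.0007796090733989092), np.float64(0.0007796090733994397)])
bore tri (array([0.5082, 0.314 , 0.0579]), [np.float64(0.001383615067497676), np.float64(0.0013836150674978879)])
screws [array([0.4018, 0.1935, 0.0169]), array([0.5365, 0.1551, 0.017 ]), array([0.4663, 0.4222, 0.0255]), array([0.6008, 0.3855, 0.0219])]
0.015 wrist [0.5125 0.3144 0.078 ] phase mod15 11.212871290948353 sd 0.5688064709198232
  ptr heading [np.float64(99.55126653744337), np.float64(101.15089054818584)]
0.015 top [0.508  0.3164 0.0775] phase mod15 11.769204468948129 sd 1.0666564425916754
  ptr heading [np.float64(97.93926016263546), np.float64(100.59647327270888)]
0.018 wrist [0.5116 0.3144 0.0774] phase mod15 11.21276727392817 sd 0.5686564621406861
  ptr heading [np.float64(99.55486570809401), np.float64(101.15290881188403)]
0.018 top [0.5076 0.3156 0.0773] phase mod15 11.769197896221298 sd 1.066917260516942
  ptr heading [np.float64(97.94032669269713), np.float64(100.5970868801895)]
0.021 wrist [0.5108 0.3144 0.0768] phase mod15 11.212662118459416 sd 0.568505112384051
  ptr heading [np.float64(99.5585197494833), np.float64(101.15495774535619)]
0.021 top [0.5071 0.3148 0.0771] phase mod15 11.769191113644236 sd 1.067178501416036
  ptr heading [np.float64(97.9413982299367), np.float64(100.59770329367855)]
```

```bash
python3 -m jog '[[[0,-0.84,0,-0.8,1],[0,-0.84,0,-0.8,1],[0,-0.84,0,-0.8,1],[0,-0.84,0,-0.8,1],[0,-0.84,0,-0.8,1],[0.3,-0.84,0,-0.8,1],[0.3,-0.84,0,-0.8,1],[0.3,-0.84,0,-0.8,1]]]' | head -3
python3 -m jog '[[[0.4,-0.84,0,-0.2,1],[0.4,-0.84,0,0,1],[0.4,-0.84,0,0,1],[0.4,-0.84,0,0,1],[0,0,0,0,1],[0,0,0,0,1]]]'
python3 look.py w2 0.615 -0.237 0.048
python3 - <<'E'
import cv2
i=cv2.imread("pics/w2.png")
cv2.imwrite("pics/c4.png",cv2.resize(i[100:300,200:460],None,fx=3,fy=3,interpolation=cv2.INTER_CUBIC))
E
```

```text
time: 1.75
ee_pos: [0.517, -0.054, 0.2322]
tcp_rot: [180.0, -0.0, 121.5]
time: 2.35
ee_pos: [0.5972, -0.2211, 0.2306]
tcp_rot: [-179.9, -0.1, 120.6]
wrist_force: [-0.9, -0.1, -0.5]
opening: 0.0855
grasp_force: 0.0
2.35 [ 0.59720978 -0.22107826  0.23060816] [-1.79918048e+02 -1.31589942e-01  1.20568045e+02] [330.01291387 224.93437313]
```

View pics/c4.png

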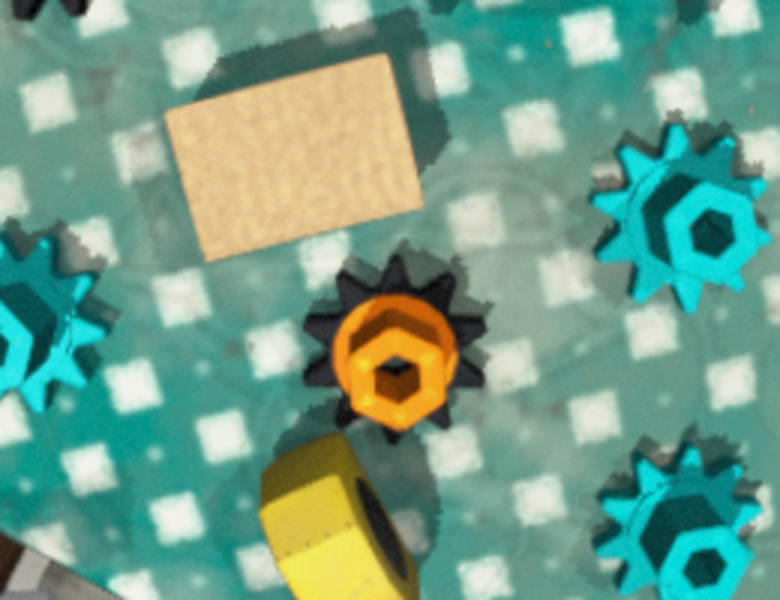

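The crop shows the hub-top hexagon centred at (398,379) with vertices up and down. The gear teeth are at (398,258), (483,325), (483,378), (450,425), (305,380) and (305,325). I'll convert these to world coordinates to get the position and yaw.

```bash
python3 - <<'E'
from h import *
import json
from scipy.optimize import least_squares
np.set_printoptions(precision=4,suppress=True)
o=json.load(open("pics/w2.json"))
c=lambda x,y:(200+x/3,100+y/3)
hx=[(397,328),(445,353),(445,402),(398,432),(352,405),(350,352)]
th=[(398,257),(449,272),(485,325),(484,380),(451,427),(394,441),(341,426),(305,382),(305,325),(344,274)]
V=np.array([atz("wrist",*c(*p),.048,o)[:2] for p in hx]);
f=least_squares(lambda q:np.hypot(*(V-q[:2]).T)-q[2],[.615,-.237,.018]);d=V-f.x[:2];a=np.degrees(np.arctan2(d[:,1],d[:,0]))
print("hex",f.x,np.hypot(*d.T),a,"flat mod60",(np.degrees(np.angle(np.mean(np.exp(6j*np.radians(a)))))/6+30)%60)
P=np.array([atz("wrist",*c(*p),.012,o)[:2] for p in th])
f=least_squares(lambda q:np.hypot(*(P-q[:2]).T)-q[2],[.615,-.237,.035],loss="soft_l1",f_scale=.001);d=P-f.x[:2];a=np.degrees(np.arctan2(d[:,1],d[:,0]))
print("teeth",f.x,np.hypot(*d.T),a%360,"mod36",(np.degrees(np.angle(np.mean(np.exp(10j*np.radians(a)))))/10)%36)
print("tri",tri(ray("wrist",*c(398,379),o),ray("top",441.7,191)))
b=[atz("wrist",*c(*p),.046,o)[:2] for p in((165,113),(387,54),(423,206),(206,260))];print("carton",np.mean(b,0),b)
d=np.mean(b,0)-f.x[:2];print("carton heading",np.degrees(np.arctan2(d[1],d[0])))
E
```

```text
hex [ 0.618  -0.2372  0.0181] [0.0178 0.0183 0.0179 0.0184 0.0176 0.0185] [ 121.6007   61.0936    4.8789  -58.3511 -119.2868  179.5404] flat mod60 31.571095751430015
teeth [ 0.6179 -0.2366  0.0348] [0.0352 0.0354 0.0342 0.0345 0.0357 0.0344 0.0349 0.0352 0.0345 0.0345] [119.5153  87.9449  48.036   12.7298 336.6654 300.1615 265.4188 229.5938
 193.5808 153.5028] mod36 12.714896764283408
tri (array([ 0.6241, -0.2449,  0.0106]), [np.float64(0.00038383695917154766), np.float64(0.0003838369591710138)])
carton [ 0.5513 -0.1907] [array([ 0.5073, -0.1988]), array([ 0.5599, -0.1466]), array([ 0.5953, -0.1831]), array([ 0.5428, -0.2346])]
carton heading 145.4580853760489
```

The hexagon and tooth phases disagree by about 5°, so I'll measure both with angular harmonics on rectified views.

```bash
cat > ph.py <<'E'
from h import *
import json
from scipy.optimize import least_squares
def proj(X,o):  # world->wrist px
    p=camera_params("wrist");W=np.eye(4);W[:3,:3]=R.from_euler("xyz",o["tcp_rot"],degrees=True).as_matrix();W[:3,3]=o["ee_pos"]
    T=np.linalg.inv(W@p["tool_from_camera"]);Y=X@T[:3,:3].T+T[:3,3]
    r=np.hypot(Y[:,0],Y[:,1]);k=p["fx"]*np.arctan2(r,Y[:,2])/np.maximum(r,1e-9)
    return np.c_[p["cx"]+k*Y[:,0],p["cy"]+k*Y[:,1]].astype(np.float32)
def ring(im,o,c,r,z,n=720):
    a=np.arange(n)*2*np.pi/n;X=np.c_[c[0]+r*np.cos(a),c[1]+r*np.sin(a),np.full(n,z)];m=proj(X,o)
    return cv2.remap(im,m[:,0].reshape(-1,1),m[:,1].reshape(-1,1),cv2.INTER_CUBIC)[:,0].astype(float)
def phase(s,k):
    n=len(s);F=np.sum(s*np.exp(-1j*k*np.arange(n)*2*np.pi/n));return (-np.degrees(np.angle(F))/k)%(360/k),2*abs(F)/n
E
python3 - <<'E'
from ph import *
o=json.load(open("pics/w2.json"));im=cv2.imread("pics/w2.png")
for r in(.029,.031,.033):
  for z,c in((.012,(.6179,-.2366)),(.007,(.617,-.2366)),(.012,(.619,-.2366)),(.012,(.618,-.238))):
    print("teeth",r,z,phase(-ring(im,o,c,r,z)[:,1],10))
for r in(.0165,.0175):
  for c in((.618,-.2372),(.619,-.2372),(.618,-.2362)):
    print("hexvertex",r,phase(ring(im,o,c,r,.048)[:,1:].sum(1)-0*1,6), phase(ring(im,o,c,r,.048)[:,2]-ring(im,o,c,r,.048)[:,0],6))
t=cv2.imread("pics/top0.png")
E
```

```text
teeth 0.029 0.012 (np.float64(11.533817848460592), np.float64(31.162025001023856))
teeth 0.029 0.007 (np.float64(11.396062393863103), np.float64(32.461107046292305))
teeth 0.029 0.012 (np.float64(11.751871954217453), np.float64(26.324521892529276))
teeth 0.029 0.012 (np.float64(11.586303113140628), np.float64(26.72531623161401))
teeth 0.031 0.012 (np.float64(11.378539789437204), np.float64(39.1492011479952))
teeth 0.031 0.007 (np.float64(10.912143514908987), np.float64(42.819441563754644))
teeth 0.031 0.012 (np.float64(11.52176130797869), np.float64(31.503454504711563))
teeth 0.031 0.012 (np.float64(11.89191989270313), np.float64(31.3649712790019))
teeth 0.033 0.012 (np.float64(11.33211168320324), np.float64(40.27687310369415))
teeth 0.033 0.007 (np.float64(11.312025958022328), np.float64(48.4777139106141))
teeth 0.033 0.012 (np.float64(10.833878286081791), np.float64(32.01557075466238))
teeth 0.033 0.012 (np.float64(11.93217554660529), np.float64(32.73024553643876))
hexvertex 0.0165 (np.float64(6.598713918129074), np.float64(48.53462796714374)) (np.float64(3.288298497118681), np.float64(33.087428630173015))
hexvertex 0.0165 (np.float64(4.349762955131857), np.float64(26.195800957550677)) (np.float64(57.68223018251765), np.float64(26.41160832238612))
hexvertex 0.0165 (np.float64(5.173949018867748), np.float64(44.03178147122084)) (np.float64(1.8002023667787164), np.float64(29.78696006178641))
hexvertex 0.0175 (np.float64(8.76160469299119), np.float64(35.14526256080875)) (np.float64(2.329666328573849), np.float64(29.86163082962331))
hexvertex 0.0175 (np.float64(6.511277763133216), np.float64(32.65097096953646)) (np.float64(58.64180107539051), np.float64(27.646683874027623))
hexvertex 0.0175 (np.float64(5.884542268314196), np.float64(38.768443950527534)) (np.float64(0.6584474925569707), np.float64(32.40628504754243))
```

The tooth and flat phases now agree: gear +x is at about 155.4°, and the clear flats face 35.4° and 215.4°. So the tool yaw is 125.4° and the centre is (0.6175,-0.2368). I'll descend and grip.

```bash
python3 -m jog '[[[0.4,-0.31,0,0.98,1],[0,0,-0.7,0,1],[0,0,-0.8,0,1],[0,0,-0.8,0,1],[0,0,-0.8,0,1],[0,0,-0.6,0,1],[0,0,-0.4,0,1],[0,0,-0.17,0,1]]]' 40
python3 -m jog '[[[0,0,0,0,1],[0,0,0,0,0.3],[0,0,0,0,0],[0,0,0,0,0],[0,0,0,0,0],[0,0,0,0,0],[0,0,0,0,0]]]' 60
```

```text
time: 3.2
ee_pos: [0.616, -0.2346, 0.0173]
tcp_rot: [-179.9, -0.1, 125.6]
wrist_force: [-0.4, -0.3, -0.3]
opening: 0.0855
grasp_force: 0.0
time: 3.9
ee_pos: [0.6171, -0.2369, 0.0187]
tcp_rot: [180.0, -0.0, 125.5]
wrist_force: [-0.1, -0.2, 1.2]
opening: 0.0
grasp_force: 0.0
```

The fingers shut on nothing, so I'll look.

```bash
python3 look.py w3 0.617 -0.237 0.048; python3 - <<'E'
import cv2,numpy as np
from workcell import camera
i=cv2.imread("pics/w3.png");t=camera("top");s=camera("scene");cv2.imwrite("pics/top3.png",t);cv2.imwrite("pics/scene3.png",s)
c=lambda i,x,y,w,h,k:cv2.resize(i[y:y+h,x:x+w],None,fx=k,fy=k,interpolation=cv2.INTER_CUBIC)
cv2.imwrite("pics/c5.png",np.hstack([c(i,160,60,320,420,1.25)[:500],np.vstack([c(t,380,140,125,80,3.2)[:250],c(s,140,220,125,80,3.2)[:250]])]))
E
```

```text
3.9 [ 0.61705813 -0.23693859  0.01869032] [ 1.79999497e+02 -2.42709017e-03  1.25490220e+02] [323.62840138 301.66640313]
```

View pics/c5.png

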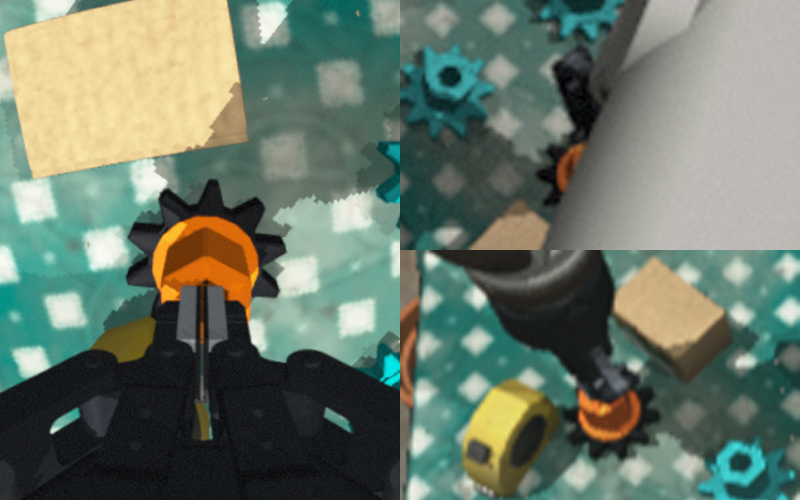

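The wrist view shows the hub in front of the shut fingers (crop (207,255)) rather than between them. The top tooth is at (212,182), with side teeth at (130,245), (285,240), (278,292) and (135,290). I'll compute where the gear is now.

```bash
python3 - <<'E'
from ph import *
np.set_printoptions(precision=4,suppress=True)
o=json.load(open("pics/w3.json"));c=lambda x,y:(160+x/1.25,60+y/1.25)
P=np.array([atz("wrist",*c(*p),.010,o)[:2] for p in((212,182),(170,192),(132,240),(285,242),(279,294),(135,290),(256,196))])
f=least_squares(lambda q:np.hypot(*(P-q[:2]).T)-.035,[.615,-.237]);print(f.x,f.fun)
print("tcp px",proj(np.array([o["ee_pos"]]),o),"pads",proj(np.array([[*o["ee_pos"][:2],.038]]),o),"finger crop tip px",c(203,290))
for q in((203,290),(203,312)):
  print("orange/finger at z",[atz("wrist",*c(*q),z,o) for z in(.048,.019)])
# scene: change of gear since start, hub colour centroid
for n in("scene",):
  for k in("0","3"):
    h=cv2.cvtColor(cv2.imread(f"pics/{n}{k}.png"),cv2.COLOR_BGR2HSV)[240:300,180:235];m=cv2.inRange(h,(5,170,80),(16,255,255));ys,xs=np.nonzero(m);print(k,len(xs),xs.min()+180,xs.max()+180,ys.min()+240,ys.max()+240)
E
```

```text
[ 0.6187 -0.2361] [ 0.0004  0.     -0.0007 -0.0009  0.0003  0.0003  0.0004]
tcp px [[323.5134 275.7236]] pads [[323.7019 291.8981]] finger crop tip px (322.4, 292.0)
orange/finger at z [array([ 0.6138, -0.2334,  0.048 ]), array([ 0.622 , -0.2448,  0.019 ])]
orange/finger at z [array([ 0.6189, -0.2406,  0.048 ]), array([ 0.6281, -0.2533,  0.019 ])]
0 291 196 214 259 279
3 211 196 214 264 279
```

The gear hasn't moved and the tool pose is right, yet the fingers read fully shut over the hub. I'll check the live state before moving anything.

```bash
python3 - <<'E'
from ph import *
o=sensors.get_obs();print({k:np.round(o[k],4) for k in("time","ee_pos","wrist_force","torque","opening","grasp_force")})
p=camera_params("scene");T=np.linalg.inv(p["T"])
for z in(.0187,.048):
  Y=T[:3,:3]@[.6171,-.2369,z]+T[:3,3];print(z,Y[:2]/Y[2]*p["fx"]+[p["cx"],p["cy"]])
E
python3 -m jog '[[[0,0,0,0,0],[0,0,0,0,0]]]' 60; python3 -m jog '[[[0,0,0,0,0.2],[0,0,0,0,0.2],[0,0,0,0,0.2]]]' 60
```

```text
{'time': np.float64(4.05), 'ee_pos': array([ 0.617 , -0.2369,  0.0187]), 'wrist_force': array([ 0.1856,  0.2736, -1.8466]), 'torque': array([-0.0125, -0.0097, -0.0147]), 'opening': np.float64(0.0002), 'grasp_force': np.float64(0.0)}
0.0187 [204.56367011 269.59149903]
0.048 [202.03602922 264.23142431]
time: 4.25
ee_pos: [0.617, -0.2369, 0.0186]
tcp_rot: [-180.0, -0.0, 125.5]
wrist_force: [0.9, 0.3, -0.1]
opening: -0.0003
grasp_force: 0.0
time: 4.55
ee_pos: [0.6171, -0.2369, 0.0187]
tcp_rot: [-180.0, 0.0, 125.5]
wrist_force: [-0.3, -0.6, 0.2]
opening: 0.0171
grasp_force: 0.0
```

```bash
python3 - <<'E'
from workcell import bot
print(bot,{k:getattr(bot,k) for k in dir(bot) if not k.startswith("_")})
E
python3 -m jog '[[[0,0,0,0,0.6],[0,0,0,0,1],[0,0,0,0,1],[0,0,0,0,1]]]' 60 | tail -2
```

```text
<Robot object at 0x7f231e763b60> {'PlanningError': <class 'workcell.PlanningError'>, 'pinch_z': 0.0187}
opening: 0.0741
grasp_force: 0.0
```

The opening and closing met no force, and the pictures put the real fingertips roughly 35 mm behind the reported TCP. I'll lower 20 mm with the fingers open, which is safe in either case, and test with a light grip.

```bash
python3 -m jog '[[[0,0,-0.1,0,1],[0,0,-0.1,0,1],[0,0,-0.1,0,1],[0,0,-0.1,0,1],[0,0,0,0,1]]]' 20; python3 -m jog '[[[0,0,0,0,0.3],[0,0,0,0,0.3],[0,0,0,0,0.3],[0,0,0,0,0.3],[0,0,0,0,0.3]]]' 20; python3 look.py w4 0.617 -0.237 0.048
```

```text
time: 5.45
ee_pos: [0.6165, -0.2366, -0.0026]
tcp_rot: [-179.9, -0.1, 125.5]
wrist_force: [0.7, -0.5, -0.5]
opening: 0.0854
grasp_force: 0.0
time: 5.95
ee_pos: [0.6173, -0.237, -0.0009]
tcp_rot: [180.0, 0.0, 125.5]
wrist_force: [0.0, -0.2, 2.4]
opening: 0.0319
grasp_force: 21.1
5.95 [ 0.61729125 -0.23696136 -0.000925  ] [1.79979076e+02 3.13246954e-02 1.25497170e+02] [323.45946197 323.78258468]
```

The fingers gripped 31.9 mm, exactly the hub's width over flats. That confirms the tips stand about 35 mm behind the reported TCP. I'll reopen, go 14 mm deeper for a fuller hold, and grip firmly.

```bash
python3 -m jog '[[[0,0,0,0,0.6],[0,0,-0.14,0,0.6],[0,0,-0.14,0,0.6],[0,0,0,0,0.6]]]' 20; python3 -m jog '[[[0,0,0,0,0.2],[0,0,0,0,0],[0,0,0,0,0],[0,0,0,0,0],[0,0,0,0,0]]]' 70; python3 -m jog '[[[0,0,0.2,0,0],[0,0,0.6,0,0],[0,0,0,0,0],[0,0,0,0,0]]]' 70; python3 look.py w5 0.617 -0.237 0.048
python3 - <<'E'
import cv2,numpy as np
i=cv2.imread("pics/w4.png");j=cv2.imread("pics/w5.png")
c=lambda i:cv2.resize(i[150:400,220:420],None,fx=2,fy=2,interpolation=cv2.INTER_CUBIC)
cv2.imwrite("pics/c6.png",np.hstack([c(i),c(j)]))
E
```

```text
time: 6.4
ee_pos: [0.6161, -0.2365, -0.0172]
tcp_rot: [-179.9, -0.1, 125.5]
wrist_force: [0.2, 0.3, 0.1]
opening: 0.0512
grasp_force: 0.0
time: 6.9
ee_pos: [0.617, -0.2369, -0.0153]
tcp_rot: [-180.0, -0.0, 125.5]
wrist_force: [-0.5, 0.2, -0.9]
opening: 0.0309
grasp_force: 69.2
time: 7.3
ee_pos: [0.6178, -0.2372, 0.0259]
tcp_rot: [179.9, 0.1, 125.5]
wrist_force: [0.3, 0.1, -1.3]
opening: 0.0311
grasp_force: 69.4
7.3 [ 0.61775169 -0.2371664   0.02593209] [1.79933898e+02 1.04615687e-01 1.25497713e+02] [322.67483873 293.46106052]
```

View pics/c6.png

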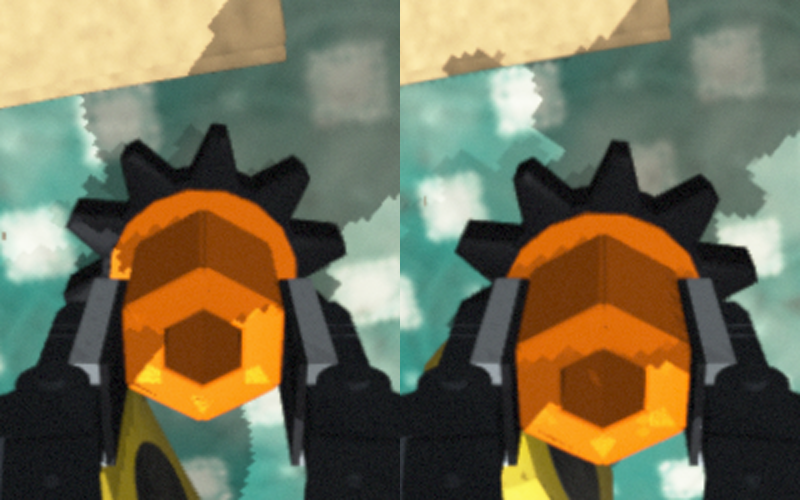

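The right half shows the gear held and lifted, with its hex flats flush to the pads, bore centre at crop (602,387), bottom vertex (604,465), and top tooth (620,142). I'll work out the gear's offset from the TCP.

```bash
python3 - <<'E'
from ph import *
np.set_printoptions(precision=4,suppress=True)
o=json.load(open("pics/w5.json"))
c=lambda x,y:(220+(x-400)/2,150+y/2)
psi=np.radians(o["tcp_rot"][2]);tx=np.array([np.cos(psi),np.sin(psi)]);ty=np.array([np.sin(psi),-np.cos(psi)])
zu=o["ee_pos"][2]+.0153
def tool(p,z):
  d=atz("wrist",*c(*p),z,o)[:2]-np.array(o["ee_pos"][:2]);return np.array([d@tx,d@ty])
for n,p,h in(("bore",(602,387),.048),("botvert",(604,465),.048),("rl",(688,425),.048),("ll",(518,432),.048),("t1",(620,142),.014),("t2",(716,180),.014),("t3",(518,163),.014),("t4",(757,270),.012),("t5",(460,245),.012)):
  print(n,tool(p,zu+h)*1000)
P=np.array([tool(p,zu+.012) for p in((620,142),(716,183),(518,165),(756,270),(460,240))])
f=least_squares(lambda q:np.hypot(*(P-q[:2]).T)-.035,[0,0]);d=P-f.x[:2];print("centre",f.x,f.fun,"world headings",np.degrees(psi)-np.degrees(np.arctan2(d[:,1],d[:,0])))
E
```

```text
bore [ 0.3212 -1.267 ]
botvert [-18.3004  -0.8698]
rl [-8.6315 14.9021]
ll [-10.3356 -17.1442]
t1 [37.0341  2.391 ]
t2 [28.8451 22.6548]
t3 [ 32.5301 -18.7682]
t4 [ 6.9864 33.4853]
t5 [ 13.078  -32.6441]
centre [ 0.0015 -0.0007] [ 0.0001  0.0002  0.0001 -0.0007 -0.0006] world headings [120.4327  83.1798 156.9964  44.6392 193.7273]
```

The gear is centred in the grip, within about 1 mm, with its underside at TCP+15 mm and gear yaw = tool yaw + 30°. The mesh needs tool yaw of about 105.6° over the axle at (0.4813,0.2153). I'll lift and carry.

```bash
python3 -m jog '[[[0,0,0.9,0,0],[0,0,0.9,0,0],[0,0,0.9,0,0],[0,0,0.8,0,0],[-0.22,0.75,0,-0.5,0],[-0.22,0.75,0,-0.5,0],[-0.22,0.75,0,-0.5,0],[-0.22,0.75,0,-0.5,0]]]' 70 |head -3
python3 -m jog '[[[-0.23,0.75,0,-0.25,0],[-0.23,0.75,0,-0.25,0],[-0.23,0.75,0,-0.25,0],[-0.23,0.75,0,-0.25,0],[-0.23,0.75,0,-0.25,0],[-0.23,0.75,0,-0.25,0],[-0.23,0.75,0,-0.25,0],[-0.23,0.75,0,-0.25,0]]]'
python3 -m jog '[[[0,0,0,0,0],[0,0,0,0,0],[0,0,0,0,0]]]'
```

```text
time: 8.15
ee_pos: [0.5722, -0.0856, 0.1985]
tcp_rot: [-179.9, -0.1, 115.4]
time: 8.95
ee_pos: [0.4801, 0.2144, 0.1988]
tcp_rot: [-179.9, 0.0, 105.4]
wrist_force: [1.1, -0.2, -0.9]
opening: 0.0307
grasp_force: 69.6
time: 9.25
ee_pos: [0.4811, 0.2125, 0.1991]
tcp_rot: [-179.9, 0.0, 105.5]
wrist_force: [0.5, -1.1, -0.7]
opening: 0.0311
grasp_force: 69.6
```

```bash
python3 -m jog '[[[0,0.04,-0.6,0,0],[0,0,-0.8,0,0],[0,0,-0.8,0,0],[0,0,-0.6,0,0],[0,0,-0.26,0,0],[0,0,0,0,0],[0,0,0,0,0]]]' 70
python3 -m jog '[[[0,0,-0.06,0,0],[0,0,-0.06,0,0],[0,0,-0.06,0,0],[0,0,-0.06,0,0],[0,0,0,0,0]]]'
```

```text
time: 9.95
ee_pos: [0.4819, 0.2149, 0.0481]
tcp_rot: [179.9, -0.0, 105.5]
wrist_force: [-0.5, 0.4, -0.4]
opening: 0.0307
grasp_force: 69.6
time: 10.45
ee_pos: [0.4808, 0.2151, 0.0342]
tcp_rot: [-180.0, 0.0, 105.5]
wrist_force: [-0.3, 0.1, -0.1]
opening: 0.0309
grasp_force: 69.6
```

```bash
python3 -m jog '[[[0,0,-0.06,0,0],[0,0,-0.06,0,0],[0,0,-0.06,0,0],[0,0,0,0,0]]]'
python3 -m jog '[[[0,0,-0.05,0,0],[0,0,-0.05,0,0],[0,0,0,0,0],[0,0,0,0,0]]]'
```

```text
time: 10.85
ee_pos: [0.4812, 0.2154, 0.0253]
tcp_rot: [180.0, -0.0, 105.5]
wrist_force: [3.0, 2.8, -3.2]
opening: 0.0307
grasp_force: 69.6
time: 11.25
ee_pos: [0.4813, 0.2154, 0.0205]
tcp_rot: [180.0, -0.0, 105.5]
wrist_force: [2.8, 4.4, -3.6]
opening: 0.0307
grasp_force: 69.6
```

On the axle, with a slight side load towards +x,+y. I'll shift a little that way and continue down.

```bash
python3 -m jog '[[[0.015,0.025,0,0,0],[0,0,-0.04,0,0],[0,0,-0.04,0,0],[0,0,0,0,0]]]'
python3 -m jog '[[[0,0,-0.04,0,0],[0,0,-0.04,0,0],[0,0,0,0,0],[0,0,0,0,0]]]'
```

```text
time: 11.65
ee_pos: [0.4814, 0.2161, 0.0161]
tcp_rot: [-179.9, 0.0, 105.5]
wrist_force: [-0.3, -0.5, -1.5]
opening: 0.0311
grasp_force: 69.7
time: 12.05
ee_pos: [0.4818, 0.2163, 0.0126]
tcp_rot: [-180.0, 0.0, 105.5]
wrist_force: [-0.0, 0.4, -1.7]
opening: 0.0311
grasp_force: 69.7
```

Meshing without resistance. I'll push it home.

```bash
python3 -m jog '[[[0,0,-0.05,0,0],[0,0,-0.05,0,0],[0,0,-0.04,0,0],[0,0,0,0,0]]]'
python3 -m jog '[[[0,0,-0.03,0,0],[0,0,-0.03,0,0],[0,0,0,0,0]]]'
```

```text
time: 12.45
ee_pos: [0.4822, 0.2165, 0.0095]
tcp_rot: [179.9, -0.0, 105.5]
wrist_force: [-12.9, -4.8, 31.7]
opening: 0.0308
grasp_force: 73.9
time: 12.75
ee_pos: [0.4823, 0.2166, 0.0093]
tcp_rot: [179.8, -0.0, 105.5]
wrist_force: [-21.7, -9.5, 54.5]
opening: 0.0309
grasp_force: 77.2
```

It stopped at TCP z 9.3 mm, with the underside about 24.6 mm up, against an expected seat at 20–22 mm. I'll ease off and wiggle slightly, to see if it drops further and to confirm the mesh by the moment.

```bash
python3 -m jog '[[[-0.01,-0.01,0.08,0,0],[0,0,0,0.35,0],[0,0,0,0,0]]]'
python3 -m jog '[[[0,0,0,-0.35,0],[0,0,0,-0.35,0],[0,0,0,0,0]]]'
python3 -c "
from workcell import sensors;print(sensors.get_obs()['torque'])"
python3 -m jog '[[[0,0,0,0.35,0],[0,0,-0.03,0,0],[0,0,0,0,0]]]'
```

```text
time: 13.05
ee_pos: [0.4825, 0.2164, 0.0095]
tcp_rot: [179.8, -0.0, 107.3]
wrist_force: [-4.2, -1.8, 19.0]
opening: 0.0309
grasp_force: 72.4
time: 13.35
ee_pos: [0.4829, 0.2166, 0.0095]
tcp_rot: [179.7, -0.0, 103.7]
wrist_force: [-1.4, -0.6, 18.5]
opening: 0.0308
grasp_force: 72.2
[-0.28323981  0.67472467 -0.02996027]
time: 13.65
ee_pos: [0.4831, 0.2167, 0.0095]
tcp_rot: [179.7, -0.1, 105.5]
wrist_force: [-7.5, -2.2, 29.5]
opening: 0.0312
grasp_force: 73.8
```

The stop is firm at every yaw, and well below the unmeshed height, so it's home. I'll ease the downforce and drive the turntable anticlockwise with the gear, checking as I go.

```bash
python3 -c "
import cv2;from workcell import camera
cv2.imwrite('pics/t6.png',camera('top'))"
python3 -m jog '[[[0,0,0.06,0.6,0],[0,0,0,0.8,0],[0,0,0,0.8,0],[0,0,0,0.8,0],[0,0,0,0.8,0],[0,0,0,0.2,0],[0,0,0,0,0]]]'
python3 - <<'E'
from ph import *
cv2.imwrite('pics/t7.png',camera('top'));np.set_printoptions(precision=4,suppress=True)
print(sensors.get_obs()["torque"])
for n in("top0","t6","t7"):
  im=cv2.imread(f"pics/{n}.png");h=cv2.cvtColor(im,cv2.COLOR_BGR2HSV);m=cv2.inRange(h,(0,150,100),(6,255,255))|cv2.inRange(h,(174,150,100),(180,255,255))
  m[:205]=0;m[290:]=0;m[:,:145]=0;m[:,240:]=0;ys,xs=np.nonzero(m)
  if len(xs)>5:
    w=atz("top",xs.mean(),ys.mean(),.036);d=w[:2]-[.508,.3143];print(n,len(xs),w[:2],np.hypot(*d),np.degrees(np.arctan2(d[1],d[0])))
  else: print(n,"few",len(xs))
E
```

```text
time: 14.4
ee_pos: [0.4824, 0.2161, 0.0096]
tcp_rot: [179.8, 0.1, 125.5]
wrist_force: [0.3, -1.8, 7.7]
opening: 0.0309
grasp_force: 70.9
[-0.2913 -0.0629 -0.0983]
top0 31 [0.498  0.3719] 0.05845040784516017 99.82516320194972
t6 few 0
t7 few 0
```

```bash
cat > ptr.py <<'E'
from ph import *
def red(im,x0,x1,y0,y1):
  h=cv2.cvtColor(im,cv2.COLOR_BGR2HSV);m=cv2.inRange(h,(0,150,60),(6,255,255))|cv2.inRange(h,(174,150,60),(180,255,255))
  k=np.zeros_like(m);k[y0:y1,x0:x1]=m[y0:y1,x0:x1];return np.nonzero(k)[::-1]
def report(n,im,o,z):
  xs,ys=red(im,*((380,480,180,240) if n=="scene" else (0,640,0,480)))
  if len(xs)<4: print(n,"few",len(xs));return
  W=np.array([atz(n,x,y,z,o)[:2] for x,y in zip(xs,ys)]);d=W-[.508,.3143];r=np.hypot(*d.T);W=W[r<.085];d=d[r<.085];r=r[r<.085]
  if not len(r): print(n,"none");return
  q=d.mean(0);print(n,len(r),"r",r.min(),r.max(),"heading",np.degrees(np.arctan2(q[1],q[0])))
if __name__=="__main__":
  report("scene",cv2.imread("pics/scene0.png"),None,.036)
  o1=json.load(open("pics/w1.json"));report("wrist",cv2.imread("pics/w1.png"),o1,.036)
  print("now");o=sensors.get_obs();w=camera("wrist");s=camera("scene");cv2.imwrite("pics/w8.png",w);cv2.imwrite("pics/s8.png",s)
  print(o["time"],o["tcp_rot"][2]);report("wrist",w,o,.036);report("scene",s,None,.036)
E
python3 ptr.py
```

```text
scene 19 r 0.04535665578636909 0.0759517436274179 heading 102.13052525131185
wrist 177 r 0.0399715437222677 0.07324455450854493 heading 98.44263053343055
now
14.45 125.49332022938901
wrist 817 r 0.04204555891939074 0.07724865462636031 heading 90.2851660951602
scene 18 r 0.04542439946049055 0.07477726140425531 heading 95.123133135433
```

The turntable turns with the gear, by about 7.5° so far, which confirms the mesh. I'll turn on by 40°.

```bash
python3 -m jog '[[[0,0,0,1,0],[0,0,0,1,0],[0,0,0,1,0],[0,0,0,1,0],[0,0,0,1,0],[0,0,0,1,0],[0,0,0,1,0],[0,0,0,1,0]]]'
python3 -m jog '[[[0,0,0,0,0],[0,0,0,0,0]]]'
python3 ptr.py | tail -3
python3 - <<'E'
import cv2
i=cv2.imread("pics/w8.png");cv2.imwrite("pics/c8.png",i)
E
```

```text
time: 15.35
ee_pos: [0.4824, 0.2159, 0.0096]
tcp_rot: [180.0, 0.2, 165.7]
wrist_force: [0.9, -2.1, 7.7]
opening: 0.0308
grasp_force: 71.0
time: 15.55
ee_pos: [0.4824, 0.2159, 0.0096]
tcp_rot: [179.9, 0.1, 165.5]
wrist_force: [0.7, -2.4, 7.7]
opening: 0.0312
grasp_force: 71.0
15.55 165.49420186472216
wrist 412 r 0.04631554590113794 0.08006521714915567 heading 73.21790386647653
scene 22 r 0.0430069556771517 0.07546633385107432 heading 78.5163450822862
```

View pics/c8.png

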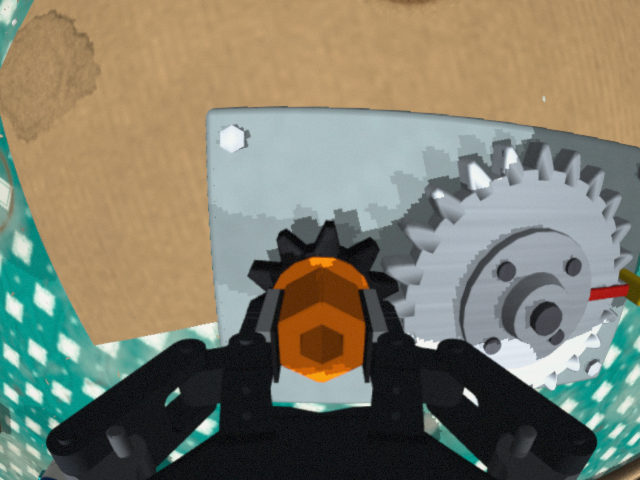

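The view shows the gear home in plane with the turntable, and the pointer (588..630, 293) close to the yellow mark (632,285). About 3.4° of table angle remains, so I'll turn 7.5° more, release with a small opening and back off straight up to measure.

```bash
python3 -m jog '[[[0,0,0,0.75,0],[0,0,0,0.75,0],[0,0,0,0,0],[0,0,0,0,0.2],[0,0,0,0,0.55],[0,0,0,0,0.55],[0,0,0,0,0.55]]]'
python3 -m jog '[[[0,0,0.2,0,0.55],[0,0,0.6,0,0.55],[0,0,0.8,0,0.55],[0,0,0.9,0,0.55],[0,0,0.9,0,0.55],[0,0,0.9,-0.5,0.55],[0,0.3,0.3,-1,0.55],[0,0.3,0,-1,0.55]]]'
python3 -m jog '[[[0,0.3,0,0,0.55],[0,0.3,0,0,0.55],[0,0,0,0,0.55],[0,0,0,0,0.55]]]'
cat > m.py <<'E'
from ph import *
import sys
n=sys.argv[1];o=sensors.get_obs();w=camera("wrist");t=camera("top");cv2.imwrite(f"pics/w{n}.png",w);cv2.imwrite(f"pics/t{n}.png",t)
json.dump({k:list(map(float,o[k])) for k in("ee_pos","tcp_rot")},open(f"pics/w{n}.json","w"))
print(o["time"],o["ee_pos"],o["tcp_rot"])
def an(im,o):
  def bl(im,lo,hi,zc,rad,ctr):
    h=cv2.cvtColor(im,cv2.COLOR_BGR2HSV);m=cv2.inRange(h,lo,hi);
    if lo[0]==0:m|=cv2.inRange(h,(174,)+lo[1:],(180,255,255))
    ys,xs=np.nonzero(m);W=np.array([atz("wrist",x,y,zc,o)[:2] for x,y in zip(xs,ys)]);return W[np.hypot(*(W-ctr).T)<rad]
  # turntable tooth phase, centre scan maximising amplitude
  best=max(((phase(ring(im,o,(cx,cy),r,.034).sum(1),24),cx,cy,r) for cx in np.arange(.504,.514,.001) for cy in np.arange(.310,.319,.001) for r in(.073,.075)),key=lambda b:b[0][1])
  print("table phase mod15",best);C=np.array(best[1:3])
  P=bl(im,(0,150,60),(6,255,255),.036,.085,C);d=P.mean(0)-C;pc=np.linalg.svd(P-P.mean(0))[2][0]
  Y=bl(im,(22,130,80),(35,255,255),.03,.11,C);y=Y.mean(0)-C
  hd=lambda v:np.degrees(np.arctan2(v[1],v[0]))%180
  print("ptr",len(P),hd(d),"PCA",hd(pc),"mark",len(Y),hd(y),np.hypot(*y))
an(cv2.imread("pics/w1.png"),json.load(open("pics/w1.json")));an(w,o)
E
python3 m.py 9
```

```text
time: 16.35
ee_pos: [0.4812, 0.2159, 0.0079]
tcp_rot: [-180.0, -0.0, 173.0]
wrist_force: [0.1, -0.1, 0.0]
opening: 0.0471
grasp_force: 0.0
time: 17.15
ee_pos: [0.4822, 0.2465, 0.2424]
tcp_rot: [179.8, 0.2, 160.2]
wrist_force: [0.6, 0.1, -0.8]
opening: 0.047
grasp_force: 0.0
time: 17.55
ee_pos: [0.481, 0.2761, 0.2376]
tcp_rot: [-179.9, -0.0, 160.6]
wrist_force: [-0.4, 0.2, 0.6]
opening: 0.0471
grasp_force: 0.0
17.55 [0.48098717 0.27610188 0.23757221] [-1.79933682e+02 -4.38325268e-02  1.60627790e+02]
table phase mod15 ((np.float64(11.330705563811774), np.float64(144.28484178522967)), np.float64(0.511), np.float64(0.314), 0.073)
ptr 177 102.05786204059 PCA 101.42388624530523 mark 244 75.36228774063795 0.09094235316687696
table phase mod15 ((np.float64(13.837215760296326), np.float64(151.0061003727507)), np.float64(0.511), np.float64(0.313), 0.073)
ptr 167 74.42771821787727 PCA 73.77114097379216 mark 248 74.61522622501366 0.07904229997677813
```

The pointer heading is 73.8–74.4° against the mark at 74.6° and the plate axis at about 74.3°, so it's aligned within about 0.5°. I'll check that the gear is fully home by stereo from two wrist views: the hub top should stand 12 mm above the flange top.

```bash
python3 -m jog '[[[0,-0.8,0,0,0.55],[0,-0.8,0,0,0.55],[0,-0.8,0,0,0.55],[0,-0.6,0,0,0.55],[0,0,0,0,0.55],[0,0,0,0,0.55]]]' | head -2
python3 - <<'E'
from ph import *
np.set_printoptions(precision=4,suppress=True)
o2=sensors.get_obs();i2=camera("wrist");cv2.imwrite("pics/w10.png",i2)
o1=json.load(open("pics/w9.json"));i1=cv2.imread("pics/w9.png")
# rectify each view on the plane of the feature, then register the two patches: residual shift <-> height error
def rect(im,o,c,z,h=.03,n=241):
  g=np.linspace(-h,h,n);X,Y=np.meshgrid(g,g);m=proj(np.c_[c[0]+X.ravel(),c[1]+Y.ravel(),np.full(n*n,z)],o).reshape(n,n,2)
  return cv2.remap(im,m,None,cv2.INTER_CUBIC)
def score(c,z,h):
  a,b=[cv2.cvtColor(rect(i,o,c,z,h),cv2.COLOR_BGR2GRAY).astype(float) for i,o in((i1,o1),(i2,o2))]
  n=len(a);m=n//6;r=cv2.matchTemplate(a.astype(np.float32),b[m:-m,m:-m].astype(np.float32),cv2.TM_CCOEFF_NORMED)
  _,v,_,p=cv2.minMaxLoc(r);return v,(np.array(p)-m)*2*h/(n-1)*1000
for nm,c,zs,h in(("hub top",(.4815,.2155),np.arange(.060,.094,.003),.014),("flange top",(.509,.314),np.arange(.046,.071,.003),.03),("screw/plate",(.5365,.1551),np.arange(0,.03,.004),.012)):
  print(nm)
  for z in zs:
    v,s=score(c,z,h);print("  z %.3f ncc %.3f shift"%(z,v),s)
E
```

```text
time: 18.25
ee_pos: [0.4813, 0.1251, 0.2384]
hub top
  z 0.060 ncc 0.642 shift [ 0.35   -4.6667]
  z 0.063 ncc 0.793 shift [ 0.4667 -4.6667]
  z 0.066 ncc 0.804 shift [ 0.4667 -3.9667]
  z 0.069 ncc 0.800 shift [ 0.4667 -2.5667]
  z 0.072 ncc 0.799 shift [ 0.4667 -1.1667]
  z 0.075 ncc 0.801 shift [0.5833 0.1167]
  z 0.078 ncc 0.805 shift [0.5833 1.4   ]
  z 0.081 ncc 0.810 shift [0.5833 2.6833]
  z 0.084 ncc 0.817 shift [0.5833 3.9667]
  z 0.087 ncc 0.813 shift [0.4667 4.6667]
  z 0.090 ncc 0.759 shift [0.35   4.6667]
  z 0.093 ncc 0.693 shift [0.1167 4.6667]
flange top
  z 0.046 ncc 0.602 shift [ 0.25 -2.75]
  z 0.049 ncc 0.596 shift [ 0.25 -1.25]
  z 0.052 ncc 0.607 shift [0.25 0.25]
  z 0.055 ncc 0.628 shift [0.25 1.25]
  z 0.058 ncc 0.649 shift [0.   2.25]
  z 0.061 ncc 0.662 shift [0.   3.25]
  z 0.064 ncc 0.673 shift [0.   4.75]
  z 0.067 ncc 0.687 shift [0.  6.5]
  z 0.070 ncc 0.697 shift [0.   7.75]
screw/plate
  z 0.000 ncc 0.296 shift [ 1.1 -4. ]
  z 0.004 ncc 0.612 shift [ 0.7 -4. ]
  z 0.008 ncc 0.888 shift [ 0.3 -4. ]
  z 0.012 ncc 0.938 shift [ 0.1 -3.3]
  z 0.016 ncc 0.935 shift [ 0.1 -1.8]
  z 0.020 ncc 0.932 shift [ 0.1 -0.2]
  z 0.024 ncc 0.930 shift [0.1 1.3]
  z 0.028 ncc 0.934 shift [0.1 2.8]
```

```bash
python3 - <<'E'
from ph import *
o2=sensors.get_obs();i2=cv2.imread("pics/w10.png")
o1=json.load(open("pics/w9.json"));i1=cv2.imread("pics/w9.png")
def rect(im,o,c,z,h,n=161):
  g=np.linspace(-h,h,n);X,Y=np.meshgrid(g,g);m=proj(np.c_[c[0]+X.ravel(),c[1]+Y.ravel(),np.full(n*n,z)],o).reshape(n,n,2)
  return cv2.cvtColor(cv2.remap(im,m,None,cv2.INTER_CUBIC),cv2.COLOR_BGR2GRAY).astype(np.float32)
def zfit(c,zs,h):
  q=[]
  for z in zs:
    a,b=rect(i1,o1,c,z,h),rect(i2,o2,c,z,h);m=30;_,v,_,p=cv2.minMaxLoc(cv2.matchTemplate(a,b[m:-m,m:-m],cv2.TM_CCOEFF_NORMED))
    s=(p[1]-m)*2*h/160*1000
    if abs(p[1]-m)<25: q.append((z,s,v))
  q=np.array(q);k=np.polyfit(q[:,1],q[:,0],1);return k[1],q[:,2].mean(),len(q)
Z=np.arange(.004,.07,.003)
for nm,c,h in(("pointer",(.525,.374),.014),("teeth+x",(.58,.300),.014),("teeth-x",(.435,.325),.014),("plate corner",(.535,.143),.016),("plate corner2",(.393,.18),.016),("flange holes",(.508,.3143),.012)):
  print(nm,zfit(c,Z,h))
E
```

```text
pointer (np.float64(0.034784322820037114), np.float64(0.8438213795423508), 20)
teeth+x (np.float64(0.03169819132708652), np.float64(0.7906207491954168), 12)
teeth-x (np.float64(0.04366248055123359), np.float64(0.5993105087961469), 7)
plate corner (np.float64(0.02540543242792867), np.float64(0.6491430302460989), 12)
plate corner2 (np.float64(0.02036602052451539), np.float64(0.8133441731333733), 8)
flange holes (np.float64(0.047040975488982395), np.float64(0.7276892691850663), 10)
```

The hub top stereo reads a few mm high against the pointer, so I'll check the method on known heights (tablecloth at 0, tin top at 77 mm) before trusting it.

```bash
python3 - <<'E'
from ph import *
o2=sensors.get_obs();i2=cv2.imread("pics/w10.png")
o1=json.load(open("pics/w9.json"));i1=cv2.imread("pics/w9.png")
print(o1["ee_pos"],o2["ee_pos"],o1["tcp_rot"],o2["tcp_rot"])
def rect(im,o,c,z,h,n=161):
  g=np.linspace(-h,h,n);X,Y=np.meshgrid(g,g);m=proj(np.c_[c[0]+X.ravel(),c[1]+Y.ravel(),np.full(n*n,z)],o).reshape(n,n,2)
  return cv2.cvtColor(cv2.remap(im,m,None,cv2.INTER_CUBIC),cv2.COLOR_BGR2GRAY).astype(np.float32)
def zfit(c,z0,h):
  q=[]
  for z in z0+np.arange(-.012,.0121,.002):
    a,b=rect(i1,o1,c,z,h),rect(i2,o2,c,z,h);m=50;_,v,_,p=cv2.minMaxLoc(cv2.matchTemplate(a,b[m:-m,m:-m],cv2.TM_CCOEFF_NORMED))
    if abs(p[1]-m)<45: q.append((z,(p[1]-m)*2*h/160*1000,(p[0]-m)*2*h/160*1000,v))
  q=np.array(q);k=np.polyfit(q[:,1],q[:,0],1);return "z %.4f xs %.2f ncc %.2f n %d"%(k[1],q[:,2].mean(),q[:,3].mean(),len(q))
for nm,c,z,h in(("cloth",(.62,.10),0,.03),("cloth2",(.60,.06),0,.03),("wood",(.36,.2),0,.04),("plate scr1",(.4018,.1935),.018,.014),("scr2",(.5365,.1551),.018,.014),("scr4",(.6008,.3855),.018,.014),("tin",(.627,.191),.077,.03),("hub",(.4815,.2155),.073,.016),("hub bore",(.4815,.2155),.073,.012),("pointer",(.525,.374),.036,.02),("ttbore",(.5085,.314),.056,.012),("gear teeth-y",(.468,.190),.037,.016)):
  try: print(nm,zfit(c,z,h))
  except Exception as e: print(nm,"fail")
E
```

```text
[0.4809871692917219, 0.27610188443381944, 0.2375722057995283] [0.48131698 0.12580942 0.23827649] [-179.93368209877778, -0.04383252684910941, 160.62779016103633] [1.79979877e+02 6.42091659e-03 1.60459678e+02]
cloth z -0.0320 xs 1.07 ncc 0.69 n 13
cloth2 z 0.0064 xs -0.43 ncc 0.94 n 13
wood z 0.0050 xs 0.00 ncc 0.79 n 13
plate scr1 z 0.0225 xs 0.35 ncc 0.95 n 13
scr2 z 0.0225 xs 0.32 ncc 0.97 n 13
scr4 z 0.0207 xs 1.29 ncc 0.96 n 13
tin z 0.0777 xs 0.63 ncc 0.60 n 13
hub z 0.0786 xs -2.14 ncc 0.63 n 13
hub bore z 0.0788 xs -3.25 ncc 0.79 n 13
pointer z 0.0417 xs 0.71 ncc 0.98 n 13
ttbore z 0.0588 xs -0.40 ncc 0.78 n 11
gear teeth-y z 0.0405 xs 0.46 ncc 0.93 n 13
```

With good patches (ncc 0.93–0.98), the gear disc top (40.5 mm) and turntable top (41.7 mm) are level. The tablecloth and board show the same +5 mm bias, so the gear is fully home. The pointer is on the mark and the arm is clear, so I'll hand it in.

```bash
python3 -c "
from workcell import ticket;print(ticket.job_done())"
```

```text
the job is handed in; nothing more can be done
None
```

I fitted the orange-hub gear onto the axle, meshed and pushed home, and used it to turn the turntable until its red pointer was within about 0.5° of the yellow mark. I then let go and handed the job in at about 18 s; no verdict came back.

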